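# Fit the spacer sleeve to the spindle and close the keeper

### The job

Draw the aluminium spacer sleeve up out of the slotted rack by its wall, stand it upright on the bench and let go, then take it again round its outside and slide it gently, without letting it drop, down over the upright spindle until it rests fully on the bearing. Then swing the red keeper fully shut over it, so that the stack cannot lift off when the fixture is carried away. Leave the brass sleeve in the rack.

Things in the scene. Friction and masses are not known exactly. Their poses are not given: they have to be found in the camera images.
- sleeve: bright aluminium spacer sleeve: a plain round tube, outside diameter 60 mm, bore 42 mm (wall 9 mm), 74 mm long, about 0.3 kg. It stands upright in one of the rack's two tubes, its top 2 mm below the tube's rim, so that only its wall can be pinched (one finger in the bore, one in the rack's slot). Origin: centre of its underside; z along the bore
- brass_sleeve: yellow brass sleeve of the same size, upright in the other tube of the rack; not for this job. Origin: centre of its underside
- rack: fixed rack: black base plate 96 x 190 x 14 mm with two blue tubes standing side by side on it at y = -45 and y = +45 mm of its frame. Tubes: inside diameter 65 mm, outside 77 mm, floor at z = 14 mm, rim at z = 90 mm. Each tube has a slot about 46 mm wide, open from floor to rim, towards -x of the rack's frame. Origin: centre of its underside on the bench; z up
- fixture: fixed spindle fixture: dark base plate (x -68 to 112, y -58 to 58, 16 mm thick), an upright steel spindle with a ball bearing on it, and a post 24 mm thick at x = 84 mm that carries the keeper at z = 119.5 mm. Origin: on the bench under the spindle's axis; z up
- seat (a point): centre of the bearing's top face on the spindle's axis, 43 mm over the bench, where the sleeve's underside comes to rest. Above it the spindle is 38 mm thick up to 83 mm over this point and then tapers to 22 mm at its top, 95 mm over this point. The seated sleeve's top is 74 mm over this point; the bearing is 82 mm wide
- keeper (a joint): red keeper, a flat 6 mm fork with its underside 119.5 mm over the bench (2.5 mm over the seated sleeve), turning about the vertical post. 0 = fully shut, arm pointing from the post along -x of the fixture, slot round the spindle's end (stop); grows, counter-clockwise seen from above, as it swings away towards -y of the fixture; 1.6 rad = end stop. It stays where it is left
- keeper_knob (a point): middle of the grip of the keeper's upright black knob (22 mm thick, 42 mm tall, free all round, centre 149.5 mm over the bench, top 167 mm). It lies 134 mm from the hinge axis
- keeper_hinge (a point): the keeper's vertical hinge axis on the post, at arm height
Things that resemble listed ones, but are neither listed nor needed, are in the scene too. Leave any green or purple look-alike of the sleeve alone.

How it is judged:
By the outcome, as a careful person would: the job done as asked, in the order asked, and still so for the second after the job is handed in, with the robot touching nothing.
It also fails if it takes over 72 s, if anything falls off the work surface, if the arm or the gripper's body presses on something with over 40 N, if the wrist force passes 120 N, or if a joint passes its speed limit or range.

### The arm

A 6-joint arm with a two-finger parallel gripper is mounted at the origin on a cart in front of the work surface, level with it; the furniture and walls round the work are solid. World frame = base frame: x ahead of the robot, y to its left, z up, the work surface at z = 0. Lengths are in m, angles in rad, forces in N, time in s.
With the tool pointing down it reaches from about 0.375 to 0.975 m from the base axis. Payload 3.8 kg.
Tool frame: the origin (TCP) lies at the very end of the fingers, on their centre line; the grasp point (between the pads) lies r.grip_depth behind it (r.grip_depth is the distance from the TCP to the grasp point, in m); z points along the fingers, y is the line along which they close (so a half turn about z gives the same grasp; the last joint's range is limited). The gripper opens to 88 mm and grips with 3 to 60 N. Pads are 18 mm wide; open, the fingers measure 123 mm over their backs; the gripper's body (75 mm by 187 mm) begins 45 mm behind the grasp point.
Start: joints at [1.148, 0.264, 1.604, -0, 1.274, -0.037], TCP at [0.254, 0.625, 0.239] pointing down, gripper open.
Joint ranges: [-2.63, 2.63], [-0.94, 2.18], [0.31, 2.57], [-1.31, 4.45], [0, 2.66], [-2.55, 2.55]. Speed limits (rad/s): [2.57, 2.57, 3.14, 3.14, 3.14, 3.14].

### API

Orientations are given as [roll, pitch, yaw] about the fixed x, y, z axes, in that order (R = Rz(yaw) Ry(pitch) Rx(roll)).
In Python, from cell import r, eyes gives the robot as it stands.
- The arm moves only by the tool arm_command, never from a script. Its argument "motion" is a list of rows, each an object with "gripper": the opening, from 0 (shut) to 1 (fully open); "offset": the shift along the tool's x, y, z in mm, a list of three; "roll": the turn about the tool's z in rad. In form: [{"gripper": gripper, "offset": [dx, dy, dz], "roll": roll}, ...]. A call has 1 to 20 rows; each row shifts and turns the commanded pose from where the row before left it, along the tool's axes as they then stand; what a row does not reach is not made up. A row lasts 1/10 s, in which the tool goes at most 50 mm and 8.59 degrees, less where a joint would pass 70% of its speed; a pose out of reach is approached as far as the arm can. A call is refused whole if a number of a shift passes 50 or a number of a turn 0.15, either way. A call with a gripper value outside its range is refused whole. The fingers move at their own pace and stop on an object; the grip force is fixed at half the most. Time passes only in rows, so rows that do not move let the fingers close. It gives the time, the measured TCP pose, the force, the opening and the grip force at its end, in the units of the state.
- r.get_state(): the state, without advancing time (a new reading comes with each control period).
- eyes.capture(name): name is "scene" or "top" or "wrist"; returns a dict with "pixels" (420x560x3 uint8, red, green, blue), "depth" (420x560 float32, m along the optical axis (not along the pixel's ray), 0 where there is no reading), "fov_y" (degrees; the focal length in pixels is half the picture's height over the tangent of half this angle, whatever the lens; pixels are square), "cx", "cy" (the principal point, pixels), "k1" (the pictures are not rectified: a ray, as slopes to the right and down, at radius r is drawn at 1 + k1 r^2 times it, then the intrinsics apply), "position" and "rotation" of the camera in the world. Camera axes: x right, y up, looking along -z (the intrinsics and any distortion apply to the point x, -y, -z); pixel columns grow to the right and rows downward; lengths in m; the calibration is good to about 2 mm. A picture is of the moment at which its call begins.
- r.hand_in(): hands the job in; it is judged then, once.
The state is a dict: "time": time; "q": joint angles; "joint_vel": joint speeds; "joint_efforts": joint torques, N m; "ee_pos": TCP position; "tool_rot": TCP orientation; "ft_force": force on the tool from outside, world axes, zero at the start; "moment": the same for the moment, N m; "gripper_width": finger opening in m; "finger_force": force on a finger pad.
Only numpy, scipy, OpenCV 4.12 (cv2) and the standard library are available. Lean on these libraries where they do the work, as an engineer would, in place of code of your own. Each camera call takes 0.05 s, during which the arm holds its last target. There are 200 camera calls.

## Working session

There is one attempt and no reset: what is moved stays moved. The work goes in short steps, Python scripts to look and compute and a tool call to move; the robot and the scene stay as the last step left them, time stands still between calls to the robot, and variables do not carry over. Pictures are saved under pics/ and viewed, at most 10 in all, crops included, and the job is handed in when it is done.

Besides the shell and the picture viewer there is one more tool, called in YAML: its name, and indented under it one key for each argument. arm_command: Moves the arm, as the interface text tells. Its arguments: {"type":"object","properties":{"motion":{"type":"array"}},"required":["motion"]}

```bash
mkdir -p pics; ls; cat > h.py <<'E'
import numpy as np, cv2
from cell import r, eyes
def cap(n):
    c=eyes.capture(n); c['f']=c['pixels'].shape[0]/2/np.tan(np.radians(c['fov_y'])/2); return c
def rays(c,uv):
    uv=np.atleast_2d(np.asarray(uv,float)); d=(uv-[c['cx'],c['cy']])/c['f']
    rd=np.linalg.norm(d,axis=1); u=rd.copy()
    for _ in range(30): u=rd/(1+c['k1']*u*u)
    d=d*(u/np.maximum(rd,1e-9))[:,None]
    v=np.c_[d[:,0],-d[:,1],-np.ones(len(d))]
    return v@np.asarray(c['rotation']).T
def plane(c,uv,z):
    v=rays(c,uv); p=np.asarray(c['position']); return p+v*((z-p[2])/v[:,2])[:,None]
def cloud(c):
    h,w=c['depth'].shape; uu,vv=np.meshgrid(np.arange(w),np.arange(h))
    v=rays(c,np.c_[uu.ravel(),vv.ravel()]); P=np.asarray(c['position'])+v*c['depth'].ravel()[:,None]
    P[c['depth'].ravel()==0]=np.nan; return P.reshape(h,w,3)
def save(c,n): cv2.imwrite('pics/'+n,c['pixels'][:,:,::-1])
E
python3 - <<'E'
from h import *
for n in('scene','top','wrist'):
    c=cap(n); save(c,n+'0.png'); print(n,c['position'],c['fov_y'],c['cx'],c['cy'],c['k1'])
print(np.round(c['rotation'],3)); s=r.get_state(); print(s,r.grip_depth)
E
```

```text
pics
scene [-0.12929976 -0.49487188  1.20496292] 44.23990819383361 291.76737326447096 208.66840590626447 -0.07656978214114074
top [0.01476673 0.51555621 1.69278425] 42.48235109343636 296.4360633034318 217.80986915692804 0.05393793119606591
wrist [0.1896941  0.65006107 0.3831982 ] 64.64942189389157 283.85524114514044 206.83597125355794 -0.0601998862349924
[-0.272  0.002  1.184]
{'time': 0.15, 'q': array([ 1.14808356e+00,  2.64575412e-01,  1.60504950e+00,  4.39320572e-06,
        1.27369167e+00, -3.69273415e-02]), 'joint_vel': array([ 0.00110372, -0.00121122, -0.0039458 , -0.00018696, -0.0001216 ,
        0.00024207]), 'joint_efforts': array([-1.74605389e-03, -5.02850389e+01, -3.57467008e+01,  7.28554116e-02,
        2.49885314e-02, -1.26327409e-04]), 'ee_pos': array([0.25378785, 0.62488605, 0.23768301]), 'tool_rot': array([-3.13987005e+00, -6.78415599e-05,  2.75580588e+00]), 'ft_force': array([-0.07405858, -0.40061331,  0.30630198]), 'moment': array([-0.05661898,  0.02961628,  0.02834358]), 'finger_force': 0.0, 'gripper_width': 0.0878083723382806} 0.0187
```

```bash
sed -i "s/np.asarray(c\['rotation'\]).T/c['R'].T/; s/; return c$/; c['R']=Rot.from_euler('xyz',c['rotation']).as_matrix(); return c/; s/^import numpy as np, cv2/&\nfrom scipy.spatial.transform import Rotation as Rot/" h.py; cat h.py | head -6; python3 - <<'E'
from h import *
for n in('scene','top','wrist'):
    c=cap(n); P=cloud(c); print(n,c['rotation'],np.nanpercentile(P[...,2],[1,5,25,50,75,95]))
a=cv2.imread('pics/scene0.png');b=cv2.imread('pics/top0.png')
E
```

```text
import numpy as np, cv2
from scipy.spatial.transform import Rotation as Rot
from cell import r, eyes
def cap(n):
    c=eyes.capture(n); c['f']=c['pixels'].shape[0]/2/np.tan(np.radians(c['fov_y'])/2); c['R']=Rot.from_euler('xyz',c['rotation']).as_matrix(); return c
def rays(c,uv):
scene [ 0.76779924  0.01901346 -0.72098698] [-0.89008277 -0.88198214 -0.40623857  0.00481592  0.28842347  0.73924611]
top [ 0.34399812  0.00959368 -2.00658326] [-0.89302106 -0.88306419 -0.35504358  0.0041858   0.23703688  0.76825695]
wrist [-2.71562512e-01  1.15176186e-03  1.18422321e+00] [-0.88487321 -0.88271902 -0.87821546 -0.0021865   0.30889083  0.34005645]
```

View pics/scene0.png

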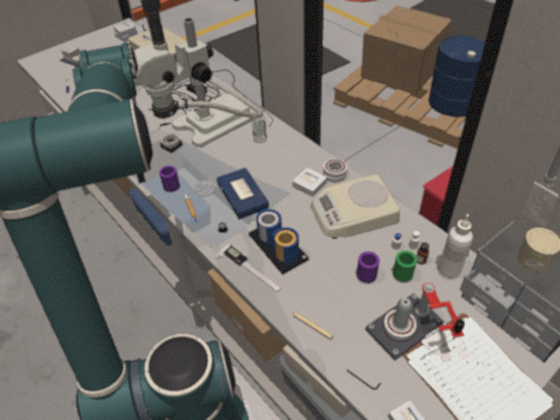

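View pics/top0.png

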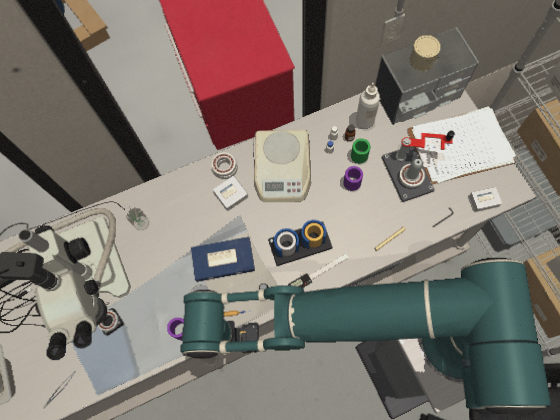

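The scene view shows the rack at (278,240) with the aluminium sleeve in the left tube (268,225) and the brass at (287,245). The fixture is at (403,322), with the open red keeper at (438,305) and its knob at (460,325). In the top view the aluminium is at (286,241), the spindle at (412,172) and the knob at (450,135).

```bash
cat >> h.py <<'E'
def circ(p):
    A=np.c_[2*p,np.ones(len(p))]; s=np.linalg.lstsq(A,(p**2).sum(1),rcond=None)[0]; return s[0],s[1],np.sqrt(s[2]+s[0]**2+s[1]**2)
E
python3 - <<'E'
from h import *
big=[]
for n in('scene','top'):
    c=cap(n); P=cloud(c); h=cv2.cvtColor(c['pixels'],cv2.COLOR_RGB2HSV); H,S,V=[h[...,i].astype(int) for i in range(3)]
    yy,xx=np.mgrid[:420,:560]
    def win(u,v,d): return (abs(xx-u)<d)&(abs(yy-v)<d)
    W={'scene':dict(rack=(278,242,35),fix=(405,322,45),keep=(445,312,40)),'top':dict(rack=(300,240,36),fix=(410,175,34),keep=(430,140,32))}[n]
    z=P[...,2]
    rk=win(*W['rack']); 
    blue=rk&(H>100)&(H<125)&(S>100)
    brass=rk&(H>10)&(H<30)&(S>100)&(z>.06)
    print(n,'blue zpct',np.nanpercentile(z[blue],[5,25,50,75,90,97]))
    top=blue&(z>.08)&(z<.1); q=P[top]; print('blue top n',len(q),np.nanmean(q,0))
    alu=rk&(S<60)&(V>120)&(z>.075)&(z<.1); print('alu',alu.sum(),np.nanmean(P[alu],0),'brass',brass.sum(),np.nanmean(P[brass&(z>.08)],0))
    red=win(*W['keep'])&((H<8)|(H>172))&(S>150)&(V>90); q=P[red]; print('red',red.sum(),np.nanmedian(q,0))
    fx=win(*W['fix']); 
    for lo,hi in((.1,.15),(.03,.06),(.01,.025)):
        m=fx&(z>lo)&(z<hi); print(lo,m.sum(),np.nanmean(P[m],0), np.nanmin(P[m],0),np.nanmax(P[m],0))
    w={'scene':(slice(185,295),slice(225,325)),'top':(slice(205,275),slice(255,345))}[n]
    w2={'scene':(slice(270,370),slice(355,490)),'top':(slice(110,215),slice(370,475))}[n]
    for k in (w,w2): big.append(cv2.resize(c['pixels'][k][...,::-1],(400,300),interpolation=cv2.INTER_CUBIC))
cv2.imwrite('pics/crop.png',np.vstack([np.hstack(big[:2]),np.hstack(big[2:])]))
E
```

```text
scene blue zpct [0.01486454 0.03448025 0.06435974 0.0846931  0.09046791 0.09307143]
blue top n 156 [0.4849279  0.29170759 0.08848698]
alu 188 [0.49017066 0.34039773 0.08794783] brass 252 [0.47647157 0.258888   0.08717778]
red 356 [ 0.59147584 -0.20144578  0.12547126]
0.1 648 [ 0.57101459 -0.16245018  0.1251848 ] [ 0.51184564 -0.25088314  0.10002588] [ 0.63120293 -0.11534692  0.14106247]
0.03 595 [ 0.53046256 -0.13909643  0.04235728] [ 0.49083941 -0.17304479  0.03009305] [ 0.61742863 -0.09264568  0.05956304]
0.01 1908 [ 0.54901054 -0.15183981  0.01580404] [ 0.45804954 -0.27674366  0.01000233] [0.68224401 0.04618485 0.0249958 ]
top blue zpct [0.02073068 0.05858162 0.08620576 0.09077995 0.09414453 0.09825999]
blue top n 212 [0.49289991 0.30080464 0.08978755]
alu 172 [0.49156937 0.34205993 0.08849376] brass 205 [0.47772565 0.25794358 0.08906894]
red 276 [ 0.59592898 -0.19538399  0.12665563]
0.1 294 [ 0.56151082 -0.1456214   0.12694991] [ 0.51373147 -0.24383399  0.10037498] [ 0.62553443 -0.10885455  0.14655399]
0.03 356 [ 0.53471745 -0.12318502  0.0428505 ] [ 0.47309118 -0.18202687  0.0301196 ] [ 0.62820412 -0.08083935  0.05991045]
0.01 1342 [ 0.55440452 -0.14851313  0.01646843] [ 0.41234696 -0.28918894  0.01000186] [0.67515281 0.01297453 0.02496154]
```

View pics/crop.png

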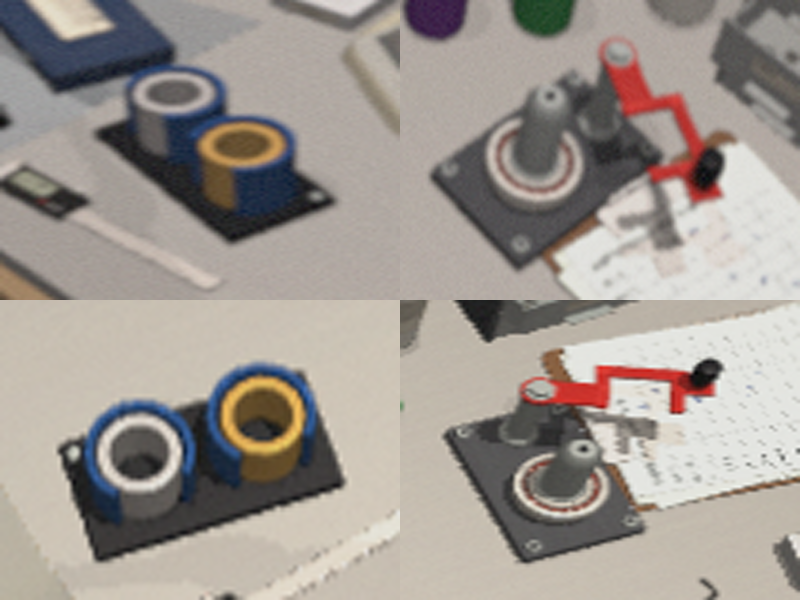

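Tube slots face the robot (lower side in the top crop). The aluminium tube is at about (0.491, 0.341), the rack yaw is about -0.17, and the keeper is swung out, with its knob near (0.58, -0.24). I'll move the wrist camera over the rack and turn to the slot direction.

arm_command:
  motion:
    - {"gripper":1,"offset":[-16,-9,0],"roll":0}
    - {"gripper":1,"offset":[-34,-20,0],"roll":0}
    - {"gripper":1,"offset":[-37,-21,0],"roll":0}
    - {"gripper":1,"offset":[-37,-21,0],"roll":0}
    - {"gripper":1,"offset":[-37,-21,0],"roll":0}
    - {"gripper":1,"offset":[-37,-21,0],"roll":0}
    - {"gripper":1,"offset":[-37,-21,0],"roll":0}
    - {"gripper":1,"offset":[-37,-21,0],"roll":0}
    - {"gripper":1,"offset":[-33,-19,0],"roll":0}
    - {"gripper":1,"offset":[-20,-13,0],"roll":0.1}
    - {"gripper":1,"offset":[0,0,0],"roll":0.14}
    - {"gripper":1,"offset":[0,0,0],"roll":0.14}
    - {"gripper":1,"offset":[0,0,0],"roll":0.14}
    - {"gripper":1,"offset":[0,0,0],"roll":0.14}
    - {"gripper":1,"offset":[0,0,0],"roll":0.14}
    - {"gripper":1,"offset":[0,0,0],"roll":0.14}
    - {"gripper":1,"offset":[0,0,0],"roll":0.14}
    - {"gripper":1,"offset":[0,0,0],"roll":0.14}
    - {"gripper":1,"offset":[0,0,0],"roll":0.13}
    - {"gripper":1,"offset":[0,0,0],"roll":0}

```text
time: 2.4
ee_pos: [0.4849, 0.3287, 0.2388]
tool_rot: [3.141, 0.0, 1.405]
ft_force: [-1.1, 0.2, 0.2]
gripper_width: 0.0878
finger_force: 0.0
```

```bash
python3 - <<'E'
from h import *
c=cap('wrist'); save(c,'w1.png'); s=r.get_state(); print(s['time'],s['ee_pos'],s['tool_rot'],s['q'],c['position'])
E
```

```text
2.45 [0.4848542  0.32879917 0.23879804] [3.14137562e+00 3.03649716e-04 1.40794918e+00] [ 5.53602998e-01  9.63998691e-02  1.79982828e+00 -3.92097508e-04
  1.24540026e+00  7.16575468e-01] [0.49596715 0.39579804 0.38446557]
```

View pics/w1.png

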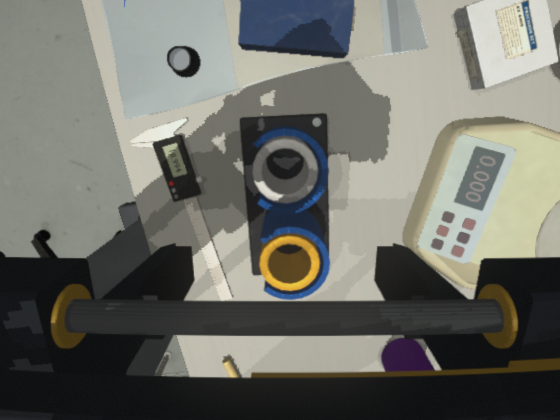

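In the wrist view the aluminium rim is at (288,170) and brass at (290,262). The slots face image left (world -x).

```bash
cat > m.py <<'E'
from h import *
def alu(tag):
    c=cap('wrist'); P=cloud(c); z=P[...,2]; h=cv2.cvtColor(c['pixels'],cv2.COLOR_RGB2HSV); H,S,V=[h[...,i].astype(int) for i in range(3)]
    out={}
    for n,m,lim,zz,R in(('blue',(H>100)&(H<125)&(S>110),(.083,.098),.09,38.5),('alu',(S<70)&(V>90),(.082,.095),.088,30),('brass',(H>12)&(H<32)&(S>120)&(V>90),(.08,.097),.088,30)):
        m=m&(z>lim[0])&(z<lim[1])
        m=cv2.morphologyEx(m.astype(np.uint8),cv2.MORPH_OPEN,np.ones((3,3)))
        k,l,st,ce=cv2.connectedComponentsWithStats(m)
        for i in range(1,k):
            if st[i,4]<250: continue
            mm=l==i; q=P[mm]; cn=max(cv2.findContours(mm.astype(np.uint8),cv2.RETR_EXTERNAL,cv2.CHAIN_APPROX_NONE)[0],key=len)[:,0,:].astype(float)
            hull=cv2.convexHull(cn.astype(np.float32))[:,0]
            p=plane(c,hull,zz)[:,:2]; print(tag,n,'n',st[i,4],'px',np.round(ce[i]),'z med',round(np.median(q[:,2]),4),'rim circle',np.round(circ(p),4))
if __name__=='__main__': alu('w')
E
python3 m.py
```

```text
w blue n 1330 px [296. 173.] z med 0.0896 rim circle [0.4886 0.3463 0.0382]
w blue n 1137 px [299. 259.] z med 0.0894 rim circle [0.4782 0.2584 0.0389]
w alu n 1493 px [285. 168.] z med 0.0875 rim circle [0.4885 0.3471 0.0291]
w brass n 1460 px [289. 263.] z med 0.0874 rim circle [0.4776 0.2573 0.0298]
```

arm_command:
  motion:
    - {"gripper":0.6,"offset":[-20,-10,0],"roll":0}
    - {"gripper":0.6,"offset":[-20,-10,0],"roll":0}
    - {"gripper":0.6,"offset":[0,0,0],"roll":0}
    - {"gripper":0.6,"offset":[0,0,0],"roll":0}

```text
time: 2.9
ee_pos: [0.4587, 0.2935, 0.239]
tool_rot: [3.141, -0.001, 1.407]
ft_force: [0.7, -0.0, 0.1]
gripper_width: 0.0585
finger_force: 0.0
```

```bash
python3 m.py; python3 -c "
from h import *
s=r.get_state();print(s['ee_pos'],s['tool_rot'],s['gripper_width'])"
```

```text
w blue n 1498 px [320. 126.] z med 0.0896 rim circle [0.4887 0.3463 0.0383]
w blue n 1139 px [322. 220.] z med 0.0896 rim circle [0.478  0.258  0.0386]
w alu n 1817 px [308. 126.] z med 0.0875 rim circle [0.4884 0.3469 0.0293]
w brass n 1662 px [310. 225.] z med 0.0874 rim circle [0.4775 0.2573 0.0299]
[0.45897823 0.29391365 0.23907677] [ 3.14066047e+00 -9.34048291e-04  1.40662958e+00] 0.05419407839166297
```

```bash
sed -i "s/def alu(tag):/def alu(tag,cam='wrist'):/; s/c=cap('wrist')/c=cap(cam)/; s/st\[i,4\]<250/st[i,4]<60/" m.py; python3 - <<'E'
from m import *
alu('s','scene'); alu('t','top')
E
```

```text
s alu n 114 px [270. 217.] z med 0.0879 rim circle [0.4883 0.346  0.0306]
s brass n 69 px [288. 234.] z med 0.0874 rim circle [0.4812 0.258  0.0247]
```

arm_command:
  motion:
    - {"gripper":0.45,"offset":[20,0,10],"roll":-0.043}
    - {"gripper":0.45,"offset":[20,-1,25],"roll":0}
    - {"gripper":0.45,"offset":[15.8,-0.6,30],"roll":0}
    - {"gripper":0.45,"offset":[0,0,25],"roll":0}
    - {"gripper":0.45,"offset":[0,0,10],"roll":0}
    - {"gripper":0.45,"offset":[0,0,0],"roll":0}
    - {"gripper":0.45,"offset":[0,0,0],"roll":0}

```text
time: 3.75
ee_pos: [0.4652, 0.3495, 0.1395]
tool_rot: [3.141, -0.001, 1.449]
ft_force: [0.0, -0.9, 0.0]
gripper_width: 0.0394
finger_force: 0.0
```

arm_command:
  motion:
    - {"gripper":0.45,"offset":[0,-1,10],"roll":0}
    - {"gripper":0.45,"offset":[0,0,15],"roll":0}
    - {"gripper":0.45,"offset":[0,0,15],"roll":0}
    - {"gripper":0.45,"offset":[0,0,15],"roll":0}
    - {"gripper":0.45,"offset":[0,0,15],"roll":0}
    - {"gripper":0.45,"offset":[0,0,12],"roll":0}
    - {"gripper":0.45,"offset":[0,0,8],"roll":0}
    - {"gripper":0.45,"offset":[0,0,0],"roll":0}

```text
time: 4.55
ee_pos: [0.4625, 0.3485, 0.0469]
tool_rot: [-3.139, 0.002, 1.449]
ft_force: [-0.2, 0.3, -0.1]
gripper_width: 0.0399
finger_force: 0.0
```

arm_command:
  motion:
    - {"gripper":0.3,"offset":[0,1.5,0],"roll":0}
    - {"gripper":0.2,"offset":[0,0,0],"roll":0}
    - {"gripper":0,"offset":[0,0,0],"roll":0}
    - {"gripper":0,"offset":[0,0,0],"roll":0}
    - {"gripper":0,"offset":[0,0,0],"roll":0}
    - {"gripper":0,"offset":[0,0,0],"roll":0}
    - {"gripper":0,"offset":[0,0,0],"roll":0}

```text
time: 5.25
ee_pos: [0.4653, 0.3494, 0.0494]
tool_rot: [3.141, -0.001, 1.449]
ft_force: [-0.9, 0.1, 4.5]
gripper_width: 0.0088
finger_force: 29.0
```

arm_command:
  motion:
    - {"gripper":0,"offset":[0,0,-4],"roll":0}
    - {"gripper":0,"offset":[0,0,-8],"roll":0}
    - {"gripper":0,"offset":[0,0,-10],"roll":0}
    - {"gripper":0,"offset":[0,0,-12],"roll":0}
    - {"gripper":0,"offset":[0,0,-12],"roll":0}
    - {"gripper":0,"offset":[0,0,-12],"roll":0}
    - {"gripper":0,"offset":[0,0,-12],"roll":0}
    - {"gripper":0,"offset":[0,0,-12],"roll":0}
    - {"gripper":0,"offset":[0,0,-12],"roll":0}
    - {"gripper":0,"offset":[0,0,-10],"roll":0}
    - {"gripper":0,"offset":[0,0,-6],"roll":0}
    - {"gripper":0,"offset":[0,0,0],"roll":0}

```text
time: 6.45
ee_pos: [0.4656, 0.3495, 0.16]
tool_rot: [3.14, -0.001, 1.449]
ft_force: [0.4, 0.0, -3.3]
gripper_width: 0.0087
finger_force: 29.1
```

```bash
python3 - <<'E'
from h import *
c=cap('wrist'); d=cap('scene'); s=r.get_state(); print(s['ee_pos'],s['ft_force'],s['moment'],s['gripper_width'],s['finger_force'])
cv2.imwrite('pics/lift.png',np.hstack([c['pixels'][150:420,80:480],d['pixels'][130:400,180:540]])[...,::-1])
P=cloud(d); z=P[...,2]
m=(P[...,0]>.38)&(P[...,0]<.6)&(P[...,1]>-.05)&(P[...,1]<.25); print('free area max z',np.nanmax(z[m]))
E
```

```text
[0.46480225 0.34892019 0.15842807] [ 0.5667426  -0.20651664 -2.61889282] [-0.04899191  0.14519952  0.05576492] 0.008550775380047447 29.055356800133723
free area max z 0.6139292912367867
```

View pics/lift.png

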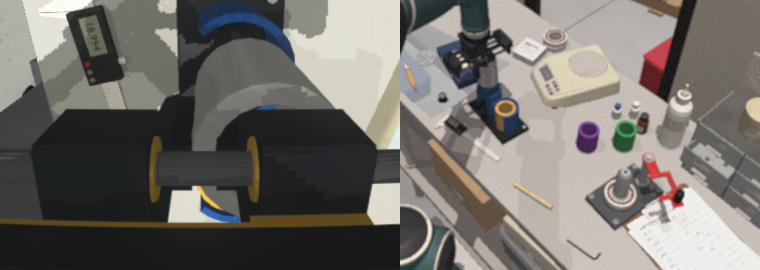

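The left panel shows the sleeve held by its wall, clear of the rack. The right panel (scene) shows it hanging upright above the tube with brass untouched. Next I need a free bench spot and a first fixture estimate.

```bash
python3 - <<'E'
from h import *
for n in ('scene','top'):
    d=cap(n); P=cloud(d); X,Y,z=P[...,0],P[...,1],P[...,2]; px=d['pixels']
    h=cv2.cvtColor(px,cv2.COLOR_RGB2HSV)
    for name,m in (('purple',(h[...,0]>125)&(h[...,0]<150)&(h[...,1]>90)),('green',(h[...,0]>50)&(h[...,0]<85)&(h[...,1]>90))):
        m=m&(z>.0)&(z<.1)&(X>.4)&(Y<.3)&(Y>-.2); print(n,name,m.sum(),np.nanmin(P[m],0),np.nanmax(P[m],0))
    # occupancy: candidates with no pixel of z>6mm and no coloured pixel
    bad=((z>.008)&(z<.3))|((h[...,1]>110)&(abs(z)<.02))
    B=P[bad&(X>.3)&(X<.75)&(Y>-.3)&(Y<.4)]; G=P[(abs(z)<.008)]
    for x in (.4,.44,.48,.52,.56):
        print(x,[(y,round(float(np.nanmin(np.hypot(B[:,0]-x,B[:,1]-y))),3),int((np.hypot(G[:,0]-x,G[:,1]-y)<.03).sum())) for y in (.02,.06,.1,.14)])
E
```

```text
scene purple 512 [0.44079509 0.01887361 0.00660704] [0.94657987 0.28085877 0.07937404]
scene green 512 [ 0.65115603 -0.05113217  0.00872977] [0.94907148 0.04517966 0.08100897]
0.4 [(0.02, 0.02, 283), (0.06, 0.029, 302), (0.1, 0.036, 303), (0.14, 0.048, 304)]
0.44 [(0.02, 0.059, 332), (0.06, 0.066, 314), (0.1, 0.075, 300), (0.14, 0.062, 291)]
0.48 [(0.02, 0.056, 307), (0.06, 0.066, 300), (0.1, 0.055, 294), (0.14, 0.023, 276)]
0.52 [(0.02, 0.017, 308), (0.06, 0.036, 291), (0.1, 0.042, 283), (0.14, 0.022, 268)]
0.56 [(0.02, 0.019, 291), (0.06, 0.014, 262), (0.1, 0.027, 276), (0.14, 0.06, 261)]
top purple 309 [0.57444474 0.02169742 0.0012777 ] [0.63206003 0.08180581 0.08787852]
top green 358 [ 6.52176862e-01 -4.50940360e-02  1.13742253e-04] [0.71555087 0.01476362 0.08803187]
0.4 [(0.02, 0.086, 0), (0.06, 0.06, 0), (0.1, 0.037, 9), (0.14, 0.006, 134)]
0.44 [(0.02, 0.064, 0), (0.06, 0.08, 0), (0.1, 0.058, 0), (0.14, 0.029, 3)]
0.48 [(0.02, 0.032, 10), (0.06, 0.048, 0), (0.1, 0.082, 0), (0.14, 0.061, 0)]
0.52 [(0.02, 0.009, 102), (0.06, 0.037, 0), (0.1, 0.051, 0), (0.14, 0.03, 5)]
0.56 [(0.02, 0.01, 161), (0.06, 0.016, 15), (0.1, 0.036, 9), (0.14, 0.006, 127)]
```

arm_command:
  motion:
    - {"gripper":0,"offset":[-6,0,-6],"roll":0}
    - {"gripper":0,"offset":[-14,0,0],"roll":0}
    - {"gripper":0,"offset":[-22,0,0],"roll":0}
    - {"gripper":0,"offset":[-28,0,0],"roll":0}
    - {"gripper":0,"offset":[-28,1,0],"roll":0}
    - {"gripper":0,"offset":[-28,1,0],"roll":0}
    - {"gripper":0,"offset":[-28,0,0],"roll":0}
    - {"gripper":0,"offset":[-28,0,0],"roll":0}
    - {"gripper":0,"offset":[-28,0,0],"roll":0}
    - {"gripper":0,"offset":[-22,0,0],"roll":0}
    - {"gripper":0,"offset":[-16,0,5],"roll":0}
    - {"gripper":0,"offset":[-9,0,12],"roll":0}
    - {"gripper":0,"offset":[0,0,20],"roll":0}
    - {"gripper":0,"offset":[0,0,25],"roll":0}
    - {"gripper":0,"offset":[0,0,25],"roll":0}
    - {"gripper":0,"offset":[0,0,15],"roll":0}
    - {"gripper":0,"offset":[0,0,8],"roll":0}
    - {"gripper":0,"offset":[0,0,4],"roll":0}
    - {"gripper":0,"offset":[0,0,0],"roll":0}
    - {"gripper":0,"offset":[0,0,0],"roll":0}

```text
time: 8.65
ee_pos: [0.4365, 0.0939, 0.0514]
tool_rot: [3.14, -0.0, 1.449]
ft_force: [-1.0, -0.4, -2.3]
gripper_width: 0.0088
finger_force: 29.1
```

```bash
python3 - <<'E'
from h import *
c=cap('scene'); s=r.get_state(); print(s['ee_pos'],s['ft_force'],s['gripper_width'])
P=cloud(c); m=(abs(P[...,0]-.46)<.06)&(abs(P[...,1]-.09)<.06)
h=cv2.cvtColor(c['pixels'],cv2.COLOR_RGB2HSV)
vu=np.argwhere(m).mean(0).astype(int); v,u=vu; print(vu)
cv2.imwrite('pics/place.png',cv2.resize(c['pixels'][v-80:v+50,u-70:u+70][...,::-1],None,fx=4,fy=4,interpolation=cv2.INTER_CUBIC))
E
```

```text
[0.43664822 0.09386656 0.05162306] [-2.63247167e-01  1.02664505e-03 -3.34982108e+00] 0.008693731345399856
[253 319]
```

View pics/place.png

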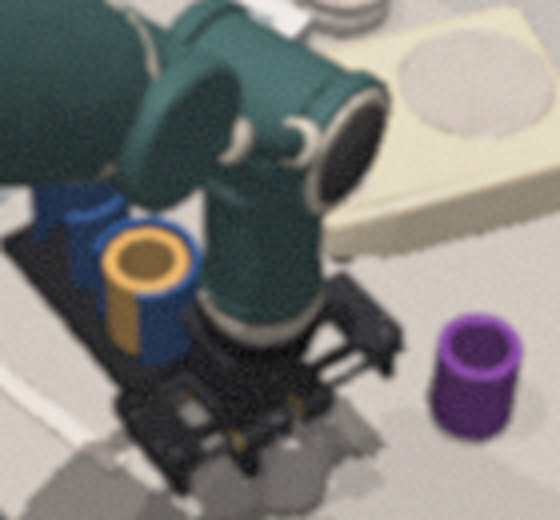

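The sleeve hangs just above the bench beside the rack, roughly upright. Lowering gently.

arm_command:
  motion:
    - {"gripper":0,"offset":[0,0,5],"roll":0}
    - {"gripper":0,"offset":[0,0,4],"roll":0}
    - {"gripper":0,"offset":[0,0,2],"roll":0}
    - {"gripper":0,"offset":[0,0,1],"roll":0}
    - {"gripper":0,"offset":[0,0,1],"roll":0}
    - {"gripper":0,"offset":[0,0,1],"roll":0}
    - {"gripper":0,"offset":[0,0,0],"roll":0}

```text
time: 9.4
ee_pos: [0.4357, 0.0937, 0.0366]
tool_rot: [-3.141, 0.0, 1.449]
ft_force: [-0.7, -0.1, -2.6]
gripper_width: 0.0086
finger_force: 29.1
```

arm_command:
  motion:
    - {"gripper":0,"offset":[0,0,1],"roll":0}
    - {"gripper":0,"offset":[0,0,0.5],"roll":0}
    - {"gripper":0,"offset":[0,0,0],"roll":0}
    - {"gripper":0,"offset":[0,0,0],"roll":0}

```text
time: 9.8
ee_pos: [0.4358, 0.0937, 0.0354]
tool_rot: [3.141, 0.0, 1.449]
ft_force: [-0.7, -1.7, -0.5]
gripper_width: 0.009
finger_force: 29.1
```

arm_command:
  motion:
    - {"gripper":0,"offset":[0,0,0.7],"roll":0}
    - {"gripper":0,"offset":[0,0,0],"roll":0}
    - {"gripper":0.15,"offset":[0,0,0],"roll":0}
    - {"gripper":0.25,"offset":[0,0,0],"roll":0}
    - {"gripper":0.4,"offset":[0,0,0],"roll":0}
    - {"gripper":0.4,"offset":[0,0,0],"roll":0}
    - {"gripper":0.4,"offset":[0,0,-5],"roll":0}
    - {"gripper":0.4,"offset":[0,0,-10],"roll":0}
    - {"gripper":0.4,"offset":[0,0,-15],"roll":0}
    - {"gripper":0.4,"offset":[0,0,-20],"roll":0}
    - {"gripper":0.4,"offset":[0,0,-20],"roll":0}
    - {"gripper":1,"offset":[0,0,-20],"roll":0}
    - {"gripper":1,"offset":[-10,5,-20],"roll":0}
    - {"gripper":1,"offset":[-20,10,-20],"roll":0}
    - {"gripper":1,"offset":[-20,10,-20],"roll":0}
    - {"gripper":1,"offset":[-10,0,-10],"roll":0}
    - {"gripper":1,"offset":[0,0,0],"roll":0}
    - {"gripper":1,"offset":[0,0,0],"roll":0}

```text
time: 11.6
ee_pos: [0.4526, 0.0314, 0.1941]
tool_rot: [-3.141, -0.0, 1.448]
ft_force: [0.1, 0.2, 0.4]
gripper_width: 0.0872
finger_force: 0.0
```

```bash
cat > m2.py <<'E'
from h import *
def tube(zt=.074,x=.46,y=.09,cam='wrist'):
    c=cap(cam); P=cloud(c); X,Y,z=P[...,0],P[...,1],P[...,2]
    m=(abs(z-zt)<.006)&(np.hypot(X-x,Y-y)<.045)
    m=cv2.morphologyEx(m.astype(np.uint8),cv2.MORPH_OPEN,np.ones((3,3)))
    k,l,st,ce=cv2.connectedComponentsWithStats(m); i=1+st[1:,4].argmax(); m=l==i
    cn=cv2.findContours(m.astype(np.uint8),cv2.RETR_CCOMP,cv2.CHAIN_APPROX_NONE)[0]; cn=sorted(cn,key=len)[::-1]
    print(cam,'n',st[i,4],'px',np.round(ce[i]),'z',np.round(np.percentile(z[m],[10,50,90]),4))
    for q in cn[:2]:
        hu=cv2.convexHull(q)[:,0].astype(float); print('  circle',np.round(circ(plane(c,hu,zt)[:,:2]),4))
    return c
E
python3 - <<'E'
from m2 import *
c=tube(); save(c,'stood.png'); tube(cam='scene'); s=r.get_state(); print(s['ee_pos'],s['tool_rot'],s['time'])
E
```

```text
wrist n 2350 px [285. 125.] z [0.0723 0.0735 0.0745]
  circle [0.4599 0.0901 0.0294]
  circle [0.4595 0.0901 0.0211]
scene n 127 px [320. 282.] z [0.0701 0.0729 0.0761]
  circle [0.4574 0.0878 0.0294]
[0.45202355 0.03169151 0.19324747] [-3.13925852e+00 -4.24933498e-05  1.44911656e+00] 11.7
```

View pics/stood.png

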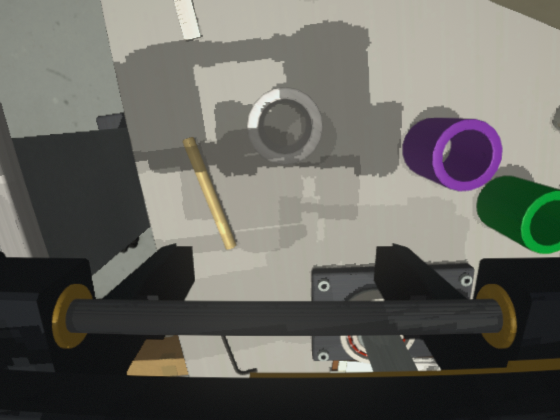

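The sleeve stands upright at pixel (285,125), (0.460, 0.090), top 0.0735 m. Now I'll measure the fixture with the free wrist camera before regrasping.

arm_command:
  motion:
    - {"gripper":1,"offset":[-10,5,-20],"roll":0}
    - {"gripper":1,"offset":[-20,10,-20],"roll":0}
    - {"gripper":1,"offset":[-30,16,-20],"roll":0}
    - {"gripper":1,"offset":[-30,16,-20],"roll":0}
    - {"gripper":1,"offset":[-30,16,-10],"roll":0}
    - {"gripper":1,"offset":[-30,15,0],"roll":0}
    - {"gripper":1,"offset":[-20,10,0],"roll":0}
    - {"gripper":1,"offset":[-10,5,0],"roll":0}
    - {"gripper":1,"offset":[0,0,0],"roll":0}
    - {"gripper":1,"offset":[0,0,0],"roll":0}

```text
time: 12.7
ee_pos: [0.5231, -0.1578, 0.2836]
tool_rot: [-3.14, -0.001, 1.449]
ft_force: [0.6, 0.9, -0.1]
gripper_width: 0.0881
finger_force: 0.0
```

```bash
cat > m3.py <<'E'
from h import *
def fixture(c):
    P=cloud(c); X,Y,z=P[...,0],P[...,1],P[...,2]; h=cv2.cvtColor(c['pixels'],cv2.COLOR_RGB2HSV); H,S,V=[h[...,i].astype(int) for i in range(3)]
    near=(X>.42)&(X<.72)&(Y>-.32)&(Y<-.02)
    red=near&((H<8)|(H>172))&(S>140)&(z>.1)
    if red.any(): print('red',red.sum(),np.round(np.median(P[red],0),4),'z',np.round(np.percentile(z[red],[10,50,90]),4))
    k,l,st,ce=cv2.connectedComponentsWithStats((near&(abs(z-.138)<.005)&(S<90)).astype(np.uint8))
    for i in range(1,k):
        if st[i,4]>40: print('z~138 blob',st[i,4],np.round(ce[i]),np.round(np.nanmean(P[l==i],0),4))
    for lo,hi in((.115,.135),(.160,.172)):
        k,l,st,ce=cv2.connectedComponentsWithStats((near&(z>lo)&(z<hi)&~red).astype(np.uint8))
        for i in range(1,k):
            if st[i,4]>40: 
                q=P[l==i]; print('blob',lo,st[i,4],np.round(ce[i]),'mean',np.round(np.nanmean(q,0),4),'V',int(V[l==i].mean()))
    m=near&(abs(z-.043)<.004); m=cv2.morphologyEx(m.astype(np.uint8),cv2.MORPH_OPEN,np.ones((3,3))); k,l,st,ce=cv2.connectedComponentsWithStats(m)
    if k>1:
        i=1+st[1:,4].argmax(); cn=max(cv2.findContours((l==i).astype(np.uint8),cv2.RETR_EXTERNAL,cv2.CHAIN_APPROX_NONE)[0],key=len)
        hu=cv2.convexHull(cn)[:,0].astype(float); print('seat',st[i,4],np.round(ce[i]),'z',np.round(np.median(z[l==i]),4),'circle',np.round(circ(plane(c,hu,.043)[:,:2]),4))
    return P
E
python3 - <<'E'
from m3 import *
c=cap('wrist'); save(c,'fix1.png'); s=r.get_state(); print(s['ee_pos'],s['tool_rot']); fixture(c)
E
```

```text
[ 0.52312076 -0.15755483  0.2838506 ] [-3.14017401e+00 -8.74886595e-04  1.44972364e+00]
red 3328 [ 0.5957 -0.1939  0.125 ] z [0.124  0.125  0.1259]
z~138 blob 753 [291. 163.] [ 0.5322 -0.1316  0.1368]
z~138 blob 52 [340. 285.] [ 0.5658 -0.2555  0.1398]
blob 0.115 705 [291. 159.] mean [ 0.5322 -0.1296  0.1296] V 74
blob 0.115 666 [383. 159.] mean [ 0.6154 -0.1397  0.1289] V 109
blob 0.115 1350 [476. 239.] mean [ 0.7076 -0.2316  0.1246] V 85
blob 0.115 50 [385. 219.] mean [ 0.6162 -0.1988  0.124 ] V 169
blob 0.115 121 [343. 253.] mean [ 0.5729 -0.2295  0.1228] V 132
blob 0.16 82 [346. 298.] mean [ 0.5674 -0.2559  0.1631] V 44
seat 1543 [289. 147.] z 0.0423 circle [ 0.5321 -0.1324  0.0403]
```

View pics/fix1.png

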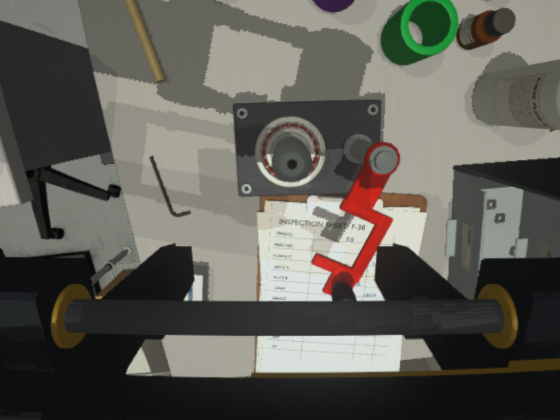

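The wrist view shows the spindle tip at (291,163), the hinge cap at (383,159) and the knob partly hidden at (345,290). One more view from further back will show the knob and refine the spindle axis.

arm_command:
  motion:
    - {"gripper":1,"offset":[-15,5,0],"roll":0}
    - {"gripper":1,"offset":[-30,10,0],"roll":0}
    - {"gripper":1,"offset":[-25,5,0],"roll":0}
    - {"gripper":1,"offset":[-10,0,0],"roll":0}
    - {"gripper":1,"offset":[0,0,0],"roll":0}
    - {"gripper":1,"offset":[0,0,0],"roll":0}

```text
time: 13.35
ee_pos: [0.5335, -0.2402, 0.2844]
tool_rot: [-3.141, -0.001, 1.449]
ft_force: [-0.2, 0.3, 0.5]
gripper_width: 0.0884
finger_force: 0.0
```

```bash
python3 - <<'E'
from m3 import *
c=cap('wrist'); save(c,'fix2.png'); s=r.get_state(); print(s['ee_pos'],s['tool_rot']); P=fixture(c)
X,Y,z=P[...,0],P[...,1],P[...,2]
for nm,x,y,zz in(('spindle',.532,-.132,.138),('knob',.567,-.262,.167),('cap',.6157,-.14,.13)):
    m=(np.hypot(X-x,Y-y)<.03)&(z>zz-.0025)&(z<zz+.004); cn=np.argwhere(m)[:,::-1].astype(np.float32)
    if len(cn)<10: print(nm,len(cn)); continue
    hu=cv2.convexHull(cn)[:,0]; print(nm,len(cn),'z',np.round(np.median(z[m]),4),'mean',np.round(P[m].mean(0),4),'circ',np.round(circ(plane(c,hu,np.median(z[m]))[:,:2]),4))
E
```

```text
[ 0.53355742 -0.23985812  0.28448524] [-3.14140724e+00 -6.39973622e-04  1.44911000e+00]
red 3926 [ 0.5965 -0.1916  0.1251] z [0.1241 0.1251 0.1261]
z~138 blob 885 [267.  67.] [ 0.5326 -0.1328  0.1369]
blob 0.115 801 [269.  71.] mean [ 0.533  -0.1346  0.1296] V 88
blob 0.115 43 [378.  56.] mean [ 0.6278 -0.1333  0.125 ] V 131
blob 0.115 782 [365.  66.] mean [ 0.6155 -0.1406  0.1289] V 109
blob 0.115 1752 [467. 169.] mean [ 0.7073 -0.2425  0.1255] V 85
blob 0.115 148 [325. 174.] mean [ 0.5734 -0.2306  0.1234] V 116
blob 0.115 43 [364. 160.] mean [ 0.6103 -0.2221  0.1246] V 116
blob 0.115 56 [326. 203.] mean [ 0.5712 -0.2584  0.1251] V 82
blob 0.16 485 [326. 222.] mean [ 0.5664 -0.2631  0.1653] V 58
seat 1761 [274.  82.] z 0.0424 circle [ 0.5325 -0.1327  0.0404]
spindle 713 z 0.1377 mean [ 0.5326 -0.1326  0.1375] circ [ 0.5327 -0.133   0.0126]
knob 398 z 0.1658 mean [ 0.5664 -0.2639  0.1658] circ [ 0.5663 -0.2638  0.0099]
cap 394 z 0.1321 mean [ 0.6155 -0.1406  0.1318] circ [ 0.615  -0.1421  0.011 ]
```

arm_command:
  motion:
    - {"gripper":1,"offset":[12,-4.4,0],"roll":0}
    - {"gripper":1,"offset":[25,-9,0],"roll":0}
    - {"gripper":1,"offset":[35,-12,0],"roll":0}
    - {"gripper":1,"offset":[40,-14,0],"roll":0}
    - {"gripper":1,"offset":[40,-14,0],"roll":0}
    - {"gripper":1,"offset":[40,-15,0],"roll":0}
    - {"gripper":1,"offset":[40,-15,10],"roll":0}
    - {"gripper":1,"offset":[38,-13,20],"roll":0}
    - {"gripper":1,"offset":[25,-9,30],"roll":0}
    - {"gripper":1,"offset":[15,-5,30],"roll":0}
    - {"gripper":1,"offset":[8.6,-3,30],"roll":0}
    - {"gripper":1,"offset":[0,0,20],"roll":0}
    - {"gripper":1,"offset":[0,0,10],"roll":0}
    - {"gripper":1,"offset":[0,0,4],"roll":0}
    - {"gripper":1,"offset":[0,0,0],"roll":0}
    - {"gripper":1,"offset":[0,0,0],"roll":0}

```text
time: 15.0
ee_pos: [0.4609, 0.0894, 0.1318]
tool_rot: [3.139, -0.001, 1.448]
ft_force: [-0.5, -0.9, 0.2]
gripper_width: 0.0882
finger_force: 0.0
```

arm_command:
  motion:
    - {"gripper":1,"offset":[0.5,-0.7,10],"roll":0}
    - {"gripper":1,"offset":[0,0,18],"roll":0}
    - {"gripper":1,"offset":[0,0,18],"roll":0}
    - {"gripper":1,"offset":[0,0,18],"roll":0}
    - {"gripper":1,"offset":[0,0,15],"roll":0}
    - {"gripper":1,"offset":[0,0,8],"roll":0}
    - {"gripper":1,"offset":[0,0,3],"roll":0}
    - {"gripper":1,"offset":[0,0,0],"roll":0}
    - {"gripper":0.9,"offset":[0,0,0],"roll":0}
    - {"gripper":0.75,"offset":[0,0,0],"roll":0}
    - {"gripper":0.6,"offset":[0,0,0],"roll":0}
    - {"gripper":0.5,"offset":[0,0,0],"roll":0}
    - {"gripper":0.4,"offset":[0,0,0],"roll":0}
    - {"gripper":0.4,"offset":[0,0,0],"roll":0}

```text
time: 16.4
ee_pos: [0.4598, 0.09, 0.041]
tool_rot: [3.141, -0.0, 1.449]
ft_force: [-0.2, 0.3, 2.4]
gripper_width: 0.0585
finger_force: 29.9
```

```bash
python3 - <<'E'
from m2 import *
P=[]
for i in range(6):
    c=tube() if i<1 else cap('wrist'); s=r.get_state(); P.append(s['ee_pos'])
print(np.mean(P,0),np.std(P,0),s['ft_force'],s['gripper_width'],s['time'])
E
```

```text
wrist n 6521 px [284. 261.] z [0.071  0.0735 0.0747]
  circle [0.4587 0.076  0.0462]
  circle [4.567e-01 1.196e-01 4.000e-04]
[0.45980415 0.0899995  0.04098265] [1.50542772e-05 3.67507202e-06 5.59437887e-06] [ 0.03230916 -0.86345352  6.20479191] 0.05833719100747666 16.7
```

Gripped on the outside (58.4 mm reading, TCP on the axis). Lifting and moving over the spindle.

arm_command:
  motion:
    - {"gripper":0.4,"offset":[0,0,-4],"roll":0}
    - {"gripper":0.4,"offset":[0,0,-12],"roll":0}
    - {"gripper":0.4,"offset":[0,0,-20],"roll":0}
    - {"gripper":0.4,"offset":[0,0,-25],"roll":0}
    - {"gripper":0.4,"offset":[0,0,-25],"roll":0}
    - {"gripper":0.4,"offset":[0,0,-25],"roll":0}
    - {"gripper":0.4,"offset":[-6,3,-25],"roll":0}
    - {"gripper":0.4,"offset":[-14,6.5,-15],"roll":0}
    - {"gripper":0.4,"offset":[-22,10.3,-9],"roll":0}
    - {"gripper":0.4,"offset":[-28,13,0],"roll":0}
    - {"gripper":0.4,"offset":[-28,13,0],"roll":0}
    - {"gripper":0.4,"offset":[-28,13,0],"roll":0}
    - {"gripper":0.4,"offset":[-28,13,0],"roll":0}
    - {"gripper":0.4,"offset":[-24,11,0],"roll":0}
    - {"gripper":0.4,"offset":[-18,8.5,0],"roll":0}
    - {"gripper":0.4,"offset":[-11,5.5,0],"roll":0}
    - {"gripper":0.4,"offset":[-5.4,2.5,0],"roll":0}
    - {"gripper":0.4,"offset":[0,0,0],"roll":0}
    - {"gripper":0.4,"offset":[0,0,0],"roll":0}
    - {"gripper":0.4,"offset":[0,0,0],"roll":0}

```text
time: 18.7
ee_pos: [0.5317, -0.1321, 0.2004]
tool_rot: [-3.141, -0.0, 1.45]
ft_force: [-0.1, 0.2, -3.4]
gripper_width: 0.0585
finger_force: 29.9
```

```bash
python3 - <<'E'
from h import *
c=cap('scene'); s=r.get_state(); print(s['ee_pos'],s['tool_rot'],s['ft_force'],s['gripper_width'],s['time'])
cv2.imwrite('pics/over.png',cv2.resize(c['pixels'][200:360,330:490][...,::-1],(600,600),interpolation=cv2.INTER_CUBIC))
E
```

```text
[ 0.53179096 -0.13211991  0.20050277] [-3.14134044e+00 -2.41846353e-04  1.44981858e+00] [ 0.20232524 -0.1713312  -3.51657558] 0.05823967671142315 18.75
```

View pics/over.png

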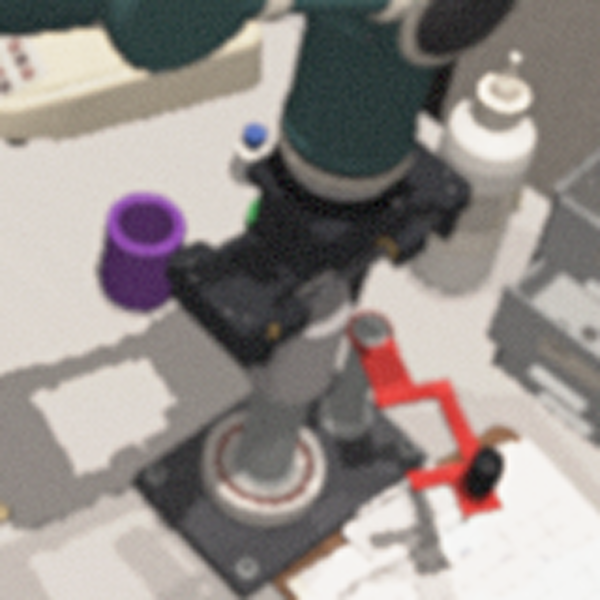

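The picture shows the sleeve held upright directly over the spindle, with the keeper still open and clear. Lowering in steps with force checks.

arm_command:
  motion:
    - {"gripper":0.4,"offset":[-0.5,0.7,6],"roll":0}
    - {"gripper":0.4,"offset":[0,0,9],"roll":0}
    - {"gripper":0.4,"offset":[0,0,6],"roll":0}
    - {"gripper":0.4,"offset":[0,0,4],"roll":0}
    - {"gripper":0.4,"offset":[0,0,4],"roll":0}
    - {"gripper":0.4,"offset":[0,0,3],"roll":0}
    - {"gripper":0.4,"offset":[0,0,3],"roll":0}
    - {"gripper":0.4,"offset":[0,0,0],"roll":0}
    - {"gripper":0.4,"offset":[0,0,0],"roll":0}

```text
time: 19.65
ee_pos: [0.5327, -0.1336, 0.1656]
tool_rot: [3.141, 0.0, 1.449]
ft_force: [-0.6, 0.0, -2.3]
gripper_width: 0.058
finger_force: 29.9
```

arm_command:
  motion:
    - {"gripper":0.4,"offset":[0,0,4],"roll":0}
    - {"gripper":0.4,"offset":[0,0,5],"roll":0}
    - {"gripper":0.4,"offset":[0,0,5],"roll":0}
    - {"gripper":0.4,"offset":[0,0,5],"roll":0}
    - {"gripper":0.4,"offset":[0,0,5],"roll":0}
    - {"gripper":0.4,"offset":[0,0,0],"roll":0}
    - {"gripper":0.4,"offset":[0,0,0],"roll":0}

```text
time: 20.35
ee_pos: [0.5325, -0.1335, 0.1412]
tool_rot: [-3.141, -0.0, 1.449]
ft_force: [0.2, -0.2, -3.4]
gripper_width: 0.0582
finger_force: 29.9
```

arm_command:
  motion:
    - {"gripper":0.4,"offset":[0.5,0,4],"roll":0}
    - {"gripper":0.4,"offset":[0,0,6],"roll":0}
    - {"gripper":0.4,"offset":[0,0,7],"roll":0}
    - {"gripper":0.4,"offset":[0,0,7],"roll":0}
    - {"gripper":0.4,"offset":[0,0,7],"roll":0}
    - {"gripper":0.4,"offset":[0,0,7],"roll":0}
    - {"gripper":0.4,"offset":[0,0,6],"roll":0}
    - {"gripper":0.4,"offset":[0,0,4],"roll":0}
    - {"gripper":0.4,"offset":[0,0,1],"roll":0}
    - {"gripper":0.4,"offset":[0,0,0],"roll":0}
    - {"gripper":0.4,"offset":[0,0,0],"roll":0}

```text
time: 21.45
ee_pos: [0.533, -0.1332, 0.0928]
tool_rot: [3.141, 0.0, 1.449]
ft_force: [0.1, -0.2, -3.2]
gripper_width: 0.0586
finger_force: 29.9
```

arm_command:
  motion:
    - {"gripper":0.4,"offset":[0,0,3],"roll":0}
    - {"gripper":0.4,"offset":[0,0,2],"roll":0}
    - {"gripper":0.4,"offset":[0,0,1.5],"roll":0}
    - {"gripper":0.4,"offset":[0,0,1],"roll":0}
    - {"gripper":0.4,"offset":[0,0,0.5],"roll":0}
    - {"gripper":0.4,"offset":[0,0,0],"roll":0}
    - {"gripper":0.4,"offset":[0,0,0],"roll":0}

```text
time: 22.15
ee_pos: [0.5328, -0.1331, 0.0845]
tool_rot: [3.142, -0.0, 1.449]
ft_force: [-0.1, 0.8, -2.5]
gripper_width: 0.0582
finger_force: 29.9
```

arm_command:
  motion:
    - {"gripper":0.4,"offset":[0,0,0.7],"roll":0}
    - {"gripper":0.4,"offset":[0,0,0.5],"roll":0}
    - {"gripper":0.4,"offset":[0,0,0.5],"roll":0}
    - {"gripper":0.4,"offset":[0,0,0],"roll":0}
    - {"gripper":0.4,"offset":[0,0,0],"roll":0}

```text
time: 22.65
ee_pos: [0.5329, -0.1331, 0.084]
tool_rot: [3.141, 0.0, 1.449]
ft_force: [-2.8, 1.6, 5.5]
gripper_width: 0.058
finger_force: 29.9
```

Contact at the expected seat height (TCP 0.084, force changed from -3 to +5.5 N). Releasing with limited opening and withdrawing upward.

arm_command:
  motion:
    - {"gripper":0.7,"offset":[0,0,0],"roll":0}
    - {"gripper":0.75,"offset":[0,0,0],"roll":0}
    - {"gripper":0.8,"offset":[0,0,0],"roll":0}
    - {"gripper":0.8,"offset":[0,0,0],"roll":0}
    - {"gripper":0.8,"offset":[0,0,-4],"roll":0}
    - {"gripper":0.8,"offset":[0,0,-10],"roll":0}
    - {"gripper":0.8,"offset":[0,0,-15],"roll":0}
    - {"gripper":0.8,"offset":[0,0,-20],"roll":0}
    - {"gripper":0.8,"offset":[0,0,-25],"roll":0}
    - {"gripper":0.8,"offset":[0,0,-30],"roll":0}
    - {"gripper":0.8,"offset":[-10,0,-30],"roll":0}
    - {"gripper":0.8,"offset":[-20,0,-30],"roll":0}
    - {"gripper":0.8,"offset":[-30,0,-10],"roll":0.06}
    - {"gripper":0.8,"offset":[-20,0,0],"roll":0.1}
    - {"gripper":0.6,"offset":[-10,0,0],"roll":0.1}
    - {"gripper":0.6,"offset":[0,0,0],"roll":0}
    - {"gripper":0.6,"offset":[0,0,0],"roll":0}

```text
time: 24.35
ee_pos: [0.5191, -0.2218, 0.2578]
tool_rot: [3.141, -0.0, 1.191]
ft_force: [0.3, 0.3, -0.2]
gripper_width: 0.0531
finger_force: 0.0
```

```bash
python3 - <<'E'
from m2 import *
from m3 import fixture
c=tube(.117,.5325,-.1327); P=fixture(c); X,Y,z=P[...,0],P[...,1],P[...,2]
m=(np.hypot(X-.566,Y+.264)<.03)&(z>.1635)&(z<.171); print('knob',m.sum(),P[m].mean(0))
s=r.get_state(); print(s['ee_pos'],s['tool_rot'],s['time'],s['q'])
for n in('scene','top','wrist'):
    P=cloud(cap(n)); m=(P[...,0]>.6)&(P[...,0]<.75)&(P[...,1]<-.18)&(P[...,1]>-.4)&(P[...,2]>.14)&(P[...,2]<.3)
    print(n,m.sum(),np.nanmin(P[m],0) if m.any() else '',np.nanmax(P[m],0) if m.any() else '')
E
```

```text
wrist n 2144 px [259.  90.] z [0.1155 0.1165 0.1175]
  circle [ 0.5327 -0.1334  0.0294]
  circle [ 0.5323 -0.1333  0.0213]
red 4691 [ 0.5968 -0.1906  0.1251] z [0.1241 0.1251 0.1261]
z~138 blob 1032 [257.  88.] [ 0.5328 -0.1328  0.1368]
blob 0.115 956 [360.  57.] mean [ 0.6154 -0.1404  0.129 ] V 149
blob 0.115 2985 [259.  90.] mean [ 0.533  -0.133   0.1208] V 130
blob 0.115 2293 [499. 136.] mean [ 0.7073 -0.2418  0.1255] V 90
blob 0.115 122 [379. 173.] mean [ 0.6021 -0.2338  0.1249] V 127
blob 0.115 145 [343. 188.] mean [ 0.5688 -0.2346  0.1234] V 128
blob 0.115 41 [336. 220.] mean [ 0.5536 -0.2598  0.1234] V 152
blob 0.16 536 [361. 234.] mean [ 0.5669 -0.2623  0.1653] V 56
seat 663 [281. 110.] z 0.0425 circle [ 0.5326 -0.1333  0.0401]
knob 478 [ 0.56712274 -0.26289368  0.16569448]
[ 0.51914232 -0.22147626  0.25750975] [ 3.14091880e+00 -3.57425224e-04  1.19087020e+00] 24.4 [-4.47615377e-01  4.33191341e-02  1.82170069e+00  4.20326285e-04
  1.27592471e+00 -6.78111574e-02]
scene 1506 [ 0.72245785 -0.39992697  0.14016815] [ 0.74997783 -0.18172017  0.21009384]
top 804 [ 0.7023755  -0.39984889  0.14000709] [ 0.749914   -0.1808239   0.21819625]
wrist 1813 [ 0.72948218 -0.30060235  0.14000567] [ 0.74946503 -0.1800089   0.16079142]
```

Sleeve is seated (top 0.1165, bore centred on the spindle). Going to the knob at (0.567, -0.263) and straddling it.

arm_command:
  motion:
    - {"gripper":0.6,"offset":[-5,12,0],"roll":0}
    - {"gripper":0.6,"offset":[-8,24,0],"roll":0}
    - {"gripper":0.6,"offset":[-6,18,0],"roll":0}
    - {"gripper":0.6,"offset":[-2,6,10],"roll":0}
    - {"gripper":0.6,"offset":[0,0,20],"roll":0}
    - {"gripper":0.6,"offset":[0,0,25],"roll":0}
    - {"gripper":0.6,"offset":[0,0,25],"roll":0}
    - {"gripper":0.6,"offset":[0,0,22],"roll":0}
    - {"gripper":0.6,"offset":[0,0,13],"roll":0}
    - {"gripper":0.6,"offset":[0,0,7],"roll":0}
    - {"gripper":0.6,"offset":[0,0,1.5],"roll":0}
    - {"gripper":0.6,"offset":[0,0,0],"roll":0}
    - {"gripper":0.4,"offset":[0,0,0],"roll":0}
    - {"gripper":0.32,"offset":[0,0,0],"roll":0}
    - {"gripper":0.32,"offset":[0,0,0],"roll":0}

```text
time: 26.05
ee_pos: [0.5674, -0.264, 0.1342]
tool_rot: [3.14, 0.0, 1.189]
ft_force: [0.3, 0.6, 0.0]
gripper_width: 0.0313
finger_force: 0.0
```

arm_command:
  motion:
    - {"gripper":0.32,"offset":[0.2,-6.7,0],"roll":0.05}
    - {"gripper":0.32,"offset":[0.7,-13.4,0],"roll":0.1}
    - {"gripper":0.32,"offset":[0.7,-13.4,0],"roll":0.1}
    - {"gripper":0.32,"offset":[0.7,-13.4,0],"roll":0.1}
    - {"gripper":0.32,"offset":[0.7,-13.4,0],"roll":0.1}
    - {"gripper":0.32,"offset":[0.2,-6.7,0],"roll":0.05}
    - {"gripper":0.32,"offset":[0,0,0],"roll":0}
    - {"gripper":0.32,"offset":[0,0,0],"roll":0}

```text
time: 26.85
ee_pos: [0.5137, -0.2246, 0.1338]
tool_rot: [3.141, -0.0, 0.69]
ft_force: [0.2, -0.7, 0.7]
gripper_width: 0.0282
finger_force: 0.0
```

arm_command:
  motion:
    - {"gripper":0.32,"offset":[0.1,-6.7,0],"roll":0.05}
    - {"gripper":0.32,"offset":[0.5,-13.4,0],"roll":0.1}
    - {"gripper":0.32,"offset":[0.5,-13.4,0],"roll":0.1}
    - {"gripper":0.32,"offset":[0.5,-13.4,0],"roll":0.1}
    - {"gripper":0.32,"offset":[0.5,-13.4,0],"roll":0.1}
    - {"gripper":0.32,"offset":[0.5,-13.4,0],"roll":0.1}
    - {"gripper":0.32,"offset":[0.2,-6.7,0],"roll":0.05}
    - {"gripper":0.32,"offset":[0,0,0],"roll":0}
    - {"gripper":0.32,"offset":[0,0,0],"roll":0}

```text
time: 27.75
ee_pos: [0.483, -0.1516, 0.1335]
tool_rot: [3.141, -0.0, 0.091]
ft_force: [-0.1, -1.1, -0.0]
gripper_width: 0.0283
finger_force: 0.0
```

arm_command:
  motion:
    - {"gripper":0.32,"offset":[0.2,-8,0],"roll":0.06}
    - {"gripper":0.32,"offset":[0.2,-8,0],"roll":0.06}
    - {"gripper":0.32,"offset":[0.1,-5,0],"roll":0.04}
    - {"gripper":0.32,"offset":[0,-3,0],"roll":0.02}
    - {"gripper":0.32,"offset":[0,-2,0],"roll":0.01}
    - {"gripper":0.32,"offset":[0,0,0],"roll":0}
    - {"gripper":0.32,"offset":[0,0,0],"roll":0}

```text
time: 28.45
ee_pos: [0.4849, -0.1425, 0.1334]
tool_rot: [3.111, -0.009, -0.094]
ft_force: [5.0, -61.8, -20.7]
gripper_width: 0.0336
finger_force: 29.9
```

Unexpected stop at about 62 N. Backing off at once to look.

arm_command:
  motion:
    - {"gripper":0.4,"offset":[0,17,0],"roll":0}
    - {"gripper":0.45,"offset":[0,3,0],"roll":0}
    - {"gripper":0.45,"offset":[0,0,0],"roll":0}

```text
time: 28.75
ee_pos: [0.4807, -0.1459, 0.1332]
tool_rot: [-3.141, 0.0, -0.102]
ft_force: [0.1, 0.2, 0.4]
gripper_width: 0.0397
finger_force: 0.0
```

```bash
python3 - <<'E'
from m3 import *
s=r.get_state(); print(s['ee_pos'],s['tool_rot'],s['ft_force'],s['gripper_width'],s['time'])
c=cap('wrist'); d=cap('scene'); t=cap('top')
np.savez('st.npz',**{a+b:np.asarray(v[b]) for a,v in(('w',c),('s',d),('t',t)) for b in('pixels','depth')})
f=lambda a:cv2.resize(a,(400,300),interpolation=cv2.INTER_CUBIC)
cv2.imwrite('pics/stuck.png',np.vstack([np.hstack([f(c['pixels']),f(d['pixels'][255:360,340:480])]),np.hstack([f(t['pixels'][110:215,350:490]),np.zeros((300,400,3),np.uint8)])])[...,::-1])
fixture(c); fixture(d)
E
```

```text
[ 0.48067904 -0.14588651  0.1332244 ] [-3.14091440e+00  2.60356585e-04 -1.02375696e-01] [0.09309152 0.17830642 0.41533137] 0.03970111563619929 28.75
red 14897 [ 0.5588 -0.1463  0.1251] z [0.1242 0.1251 0.126 ]
z~138 blob 3063 [239. 157.] [ 0.5333 -0.1332  0.1369]
z~138 blob 331 [231. 255.] [ 0.4897 -0.1234  0.1384]
z~138 blob 91 [291. 246.] [ 0.4925 -0.1511  0.141 ]
z~138 blob 345 [336. 255.] [ 0.4846 -0.1715  0.1384]
blob 0.115 6975 [242. 151.] mean [ 0.5343 -0.1324  0.1216] V 121
blob 0.115 48 [263. 256.] mean [ 0.4812 -0.136   0.124 ] V 118
blob 0.16 1744 [291. 283.] mean [ 0.487  -0.1503  0.1652] V 25
blob 0.16 685 [211. 279.] mean [ 0.4922 -0.1205  0.166 ] V 28
blob 0.16 677 [357. 279.] mean [ 0.4866 -0.1752  0.166 ] V 28
seat 45 [284. 145.] z 0.0425 circle [ 0.5286 -0.1494  0.0047]
red 169 [ 0.5775 -0.1447  0.1256] z [0.1226 0.1256 0.2519]
blob 0.115 273 [485. 294.] mean [ 0.7067 -0.2484  0.1246] V 123
blob 0.115 102 [429. 288.] mean [ 0.6139 -0.1417  0.1271] V 203
seat 27 [393. 332.] z 0.0421 circle [ 0.4974 -0.1408  0.0089]
```

View pics/stuck.png

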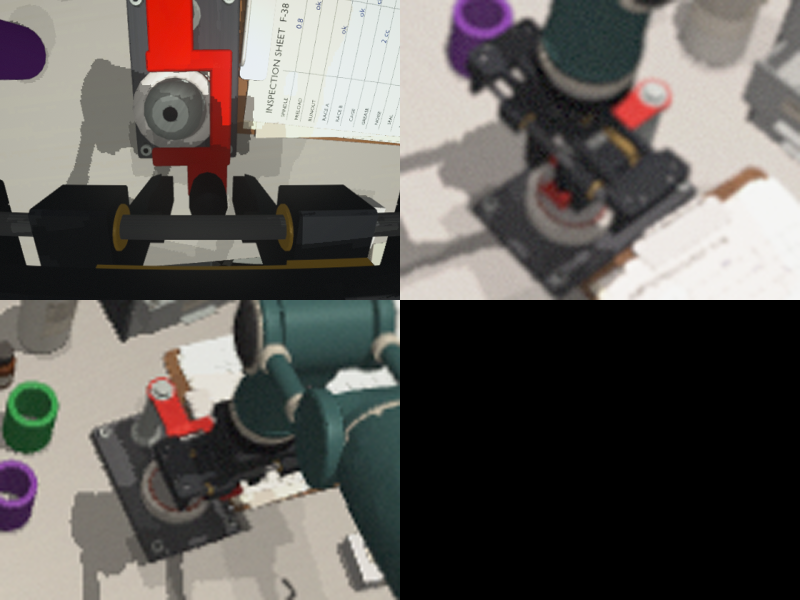

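The wrist view (top left) shows the fork's slot around the spindle tip at (172,112), with the bar at (222,110) on the -y side and the knob off-centre at (208,190). So the knob is offset from the arm line, and the stop I hit is probably "fully shut". I'll check this against the arm's centreline.

```bash
cat > k.py <<'E'
from h import *
def arm(c):
    P=cloud(c); h=cv2.cvtColor(c['pixels'],cv2.COLOR_RGB2HSV); m=((h[...,0]<8)|(h[...,0]>172))&(h[...,1]>140)&(abs(P[...,2]-.125)<.004)
    m=cv2.erode(m.astype(np.uint8),np.ones((3,3)))>0
    q=P[m]; S=np.array([.5326,-.1330]); Hn=np.array([.6155,-.1405]); ex=(Hn-S)/np.linalg.norm(Hn-S); ey=np.array([-ex[1],ex[0]])
    fx=(q[:,:2]-S)@ex; fy=(q[:,:2]-S)@ey
    for lo in np.arange(-.07,.1,.01):
        k=(fx>=lo)&(fx<lo+.01)
        if k.sum()>15:
            y=np.sort(fy[k]); g=np.where(np.diff(y)>.006)[0]; print('fx %.3f'%(lo+.005),[(round(float(a[0]),4),round(float(a[-1]),4)) for a in np.split(y,g+1)])
if __name__=='__main__': arm(cap('wrist'))
E
python3 k.py
```

```text
fx -0.055 [(-0.0338, -0.0332), (-0.0101, -0.0086)]
fx -0.045 [(-0.0344, -0.0086)]
fx -0.035 [(-0.0364, 0.0153)]
fx -0.025 [(-0.0367, 0.0154)]
fx -0.015 [(-0.0367, -0.0242)]
fx -0.005 [(-0.0369, -0.0241)]
fx 0.005 [(-0.0367, -0.0241)]
fx 0.015 [(-0.0369, -0.0241)]
fx 0.025 [(-0.0368, 0.0156)]
fx 0.035 [(-0.0366, 0.0156)]
fx 0.045 [(-0.0131, 0.0137)]
fx 0.055 [(-0.0132, 0.0135)]
fx 0.065 [(-0.0129, 0.0136)]
```

The arm's edges sit at ±13 mm, parallel to the spindle–hinge line, so the keeper is fully shut at its stop. Withdrawing straight up.

arm_command:
  motion:
    - {"gripper":0.5,"offset":[0,3,0],"roll":0}
    - {"gripper":0.5,"offset":[0,0,0],"roll":0}
    - {"gripper":0.5,"offset":[0,0,-6],"roll":0}
    - {"gripper":0.5,"offset":[0,0,-14],"roll":0}
    - {"gripper":0.5,"offset":[0,0,-20],"roll":0}
    - {"gripper":0.5,"offset":[0,0,-25],"roll":0}
    - {"gripper":0.5,"offset":[0,0,-25],"roll":0}
    - {"gripper":0.5,"offset":[-15,0,-20],"roll":0}
    - {"gripper":0.5,"offset":[-20,0,-10],"roll":0}
    - {"gripper":0.5,"offset":[-10,0,0],"roll":0}
    - {"gripper":0.5,"offset":[0,0,0],"roll":0}
    - {"gripper":0.5,"offset":[0,0,0],"roll":0}

```text
time: 30.15
ee_pos: [0.4355, -0.1437, 0.253]
tool_rot: [-3.142, -0.0, -0.101]
ft_force: [-0.0, 0.5, -0.2]
gripper_width: 0.0439
finger_force: 0.0
```

```bash
python3 - <<'E'
from m2 import *
from k import arm
c=cap('wrist'); arm(c)
P=cloud(c); m=(abs(P[...,2]-.117)<.003)&(np.hypot(P[...,0]-.5326,P[...,1]+.133)<.032); print('sleeve top',m.sum(),np.median(P[m],0))
s=r.get_state(); print(s['ee_pos'],s['ft_force'],s['time'],np.abs(s['joint_vel']).max())
tube(.088,.4777,.2577,'scene')
E
```

```text
fx -0.055 [(-0.034, -0.0324), (-0.0109, -0.0086)]
fx -0.045 [(-0.034, -0.0307), (-0.0122, -0.0088)]
fx -0.035 [(-0.0363, 0.0151)]
fx -0.025 [(-0.0365, 0.0149)]
fx -0.015 [(-0.0364, -0.0253)]
fx -0.005 [(-0.0364, -0.0246)]
fx 0.005 [(-0.0364, -0.0254)]
fx 0.015 [(-0.0364, -0.0248)]
fx 0.025 [(-0.0364, 0.0148)]
fx 0.035 [(-0.0364, 0.0154)]
fx 0.045 [(-0.013, 0.0135)]
fx 0.055 [(-0.0125, 0.013)]
sleeve top 1716 [ 0.53569629 -0.12688226  0.11654919]
[ 0.43559462 -0.14365729  0.25274265] [ 0.45455558 -0.56338071  0.12163146] 30.2 0.011186774265026686
scene n 271 px [286. 237.] z [0.0845 0.0883 0.0918]
  circle [0.4794 0.2566 0.0391]
  circle [0.4772 0.2575 0.024 ]
```

Keeper still shut, sleeve seated, brass in the rack, arm clear. Handing in.

```bash
python3 -c "
from cell import r
print(r.hand_in())"
```

```text
the job is handed in; nothing more can be done
None
```

The job is handed in: the sleeve is fully seated on the bearing, the red keeper is shut to its stop, and the brass sleeve is still in the rack; closing the keeper briefly pushed the wrist force to about 62 N (limit 120 N) when it reached its stop.

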